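# Show the colleague which specimen goes on the light stage

## Robot

A 6-joint arm with a two-finger parallel gripper is mounted at the origin on the work surface. World frame = base frame: x ahead of the robot, y to its left, z up, the work surface at z = 0. Lengths are in m, angles in rad, forces in N, time in s.
With the tool pointing down it reaches from about 0.3 to 0.825 m from the base axis. Payload 5.4 kg.
Tool frame: the origin (TCP) lies between the finger pads, 19 mm behind the fingertips; this is the grasp point; z points along the fingers, y is the line along which they close (so a half turn about z gives the same grasp; the last joint's range is limited). The gripper opens to 92 mm and grips with 3 to 60 N. Pads are 20 mm wide; open, the fingers measure 128 mm over their backs; the gripper's body (75 mm by 189 mm) begins 69 mm behind the grasp point.
Start: joints at [0.95, 0.158, 1.597, -0, 1.386, -0.21], TCP at [0.23, 0.527, 0.233] pointing down, gripper open.
Joint ranges: [-2.91, 2.91], [-0.94, 2.29], [0.18, 2.7], [-1.29, 4.43], [0.17, 2.64], [-3, 3]. Speed limits (rad/s): [2.57, 2.57, 3.14, 3.14, 3.14, 3.14].

## Interface

Orientations are given as a unit quaternion [w, x, y, z].
In Python, from bench import arm gives the robot as it stands.
- The arm moves only by the tool send_rows, never from a script. Its argument "rows" is a list of rows, each an object with "turn": the turn, a rotation vector about the tool's x, y, z in rad, a list of three; "travel": the shift along the tool's x, y, z in mm, a list of three; "gripper": the closure, from 0 (fully open) to 1 (shut). In form: [{"turn": [ax, ay, az], "travel": [dx, dy, dz], "gripper": gripper}, ...]. A call has 1 to 5 rows; each row is the pose to reach, as a shift and turn from the pose commanded when the call began, along the tool's axes at that moment; what a row does not reach only later rows make up. A row lasts 1/8 s, in which the tool goes at most 62.5 mm and 10.7 degrees, less where a joint would pass 70% of its speed; a pose out of reach is approached as far as the arm can. A call with a gripper value outside its range is refused whole. The fingers move at their own pace and stop on an object; the grip force is fixed at half the most. Time passes only in rows, so rows that repeat a pose let the fingers close. It gives the time, the measured TCP pose, the force, the opening and the grip force at its end, in the units of the state.
- arm.state(): the state, without advancing time (a new reading comes with each control period).
- arm.read_camera(name): name is "scene" or "top" or "wrist"; returns a dict with "img" (400x640x3 uint8, red, green, blue), "range_z" (400x640 float32, m along the optical axis (not along the pixel's ray), 0 where there is no reading), "fx", "fy", "cx", "cy" (pixels), "rvec" (rotation vector, rad) and "tvec" (3), from world to camera coordinates, as OpenCV has them. Camera axes: x right, y down, z forward; pixel columns grow to the right and rows downward; lengths in m; the calibration is good to about 2 mm. A picture is of the moment at which its call begins.
- arm.sign_off(): hands the job in; it is judged then, once.
The state is a dict: "clock": time; "qpos": joint angles; "joint_vel": joint speeds; "effort": joint torques, N m; "ee_pos": TCP position; "tool_rot": TCP orientation; "ft_force": force on the tool from outside, world axes, zero at the start; "ft_torque": the same for the moment, N m; "gripper_width": finger opening in m; "finger_force": force on a finger pad.
Only numpy, scipy, OpenCV 4.12 (cv2) and the standard library are available. Lean on these libraries where they do the work, as an engineer would, in place of code of your own. Each camera call takes 0.05 s, during which the arm holds its last target. There are 200 camera calls.

## Task

Show a colleague which stone to look at next: press the red lamp button on the white light stage fully down and let it go, then point from above at the green stone in its glass dish in the tray, and after that at the middle of the stage's round glass plate, each time with the fingertips 2 to 5 cm above it and staying there for two seconds. Do not touch any stone, dish or the glass plate, do not lower the hand over the other stones, and leave everything where it is. Finish with the hand raised at least 20 cm above the table.

Things in the scene. Friction and masses are not known exactly. Their poses are not given: they have to be found in the camera images.
- tray: shallow open tray of pale wood, 260 x 260 mm, 24 mm high, walls and floor 7 mm thick, fixed to the table; origin under its centre, z up. Four glass dishes stand in it in two rows of two, their centres about 100 to 150 mm apart, in any order
- stone_green: bright leaf-green mineral lump, loose in its glass dish, 40 mm wide, 28 mm high, 35 to 70 g, upright; origin at the centre of its underside, about 11 mm above the table
- green_top (a point): the top of the bright leaf-green stone, on its axis, about 39 mm above the table; z up
- dish_green: round open clear-glass dish that holds the bright leaf-green stone, 84 mm across, 15 mm high, loose in the tray; origin at the centre of its underside
- stone_rust: rust-brown mineral lump, loose in its glass dish, 40 mm wide, 28 mm high, 35 to 70 g, upright; origin at the centre of its underside, about 11 mm above the table
- rust_top (a point): the top of the rust-brown stone, on its axis, about 39 mm above the table; z up
- dish_rust: round open clear-glass dish that holds the rust-brown stone, 84 mm across, 15 mm high, loose in the tray; origin at the centre of its underside
- stone_white: off-white mineral lump, loose in its glass dish, 40 mm wide, 28 mm high, 35 to 70 g, upright; origin at the centre of its underside, about 11 mm above the table
- white_top (a point): the top of the off-white stone, on its axis, about 39 mm above the table; z up
- dish_white: round open clear-glass dish that holds the off-white stone, 84 mm across, 15 mm high, loose in the tray; origin at the centre of its underside
- stone_blue: dark blue mineral lump, loose in its glass dish, 40 mm wide, 28 mm high, 35 to 70 g, upright; origin at the centre of its underside, about 11 mm above the table
- blue_top (a point): the top of the dark blue stone, on its axis, about 39 mm above the table; z up
- dish_blue: round open clear-glass dish that holds the dark blue stone, 84 mm across, 15 mm high, loose in the tray; origin at the centre of its underside
- light_stage: white flat light stage (the lit base of a microscope), 200 (x) by 180 (y) by 40 mm high, fixed; origin under its centre, z up. Its x axis runs from the edge with the button towards the glass
- stage_glass: pale blue round glass plate, 90 mm across, 3 mm thick, on the light stage, with a dark rim; origin at the centre of its underside, 35 mm along the stage's x from its centre, 40 mm above the table
- stage_mid (a point): middle of the glass plate's upper face, 43 mm above the table; z up
- lamp (a joint): travel of the light stage's lamp button in m: 0 up, about 0.006 fully down; a spring of about 5 N at full travel pushes it up again when let go. It is pressed straight down; past 0.004 the lamp switches
- lamp_top (a point): middle of the upper face of the lamp button: a round red button 28 mm across in a black housing on the light stage, 62 mm above the table when up; 65 mm along the stage's -x and 45 mm along its +y from the stage's centre
- bottle: amber glass bottle with a black cap, 48 mm across, 110 mm high, loose on the table between the tray and the light stage; origin under its centre
- loupe: black standing magnifier, 54 mm across, 36 mm high, loose on the table between the tray and the light stage; origin under its centre
Mind the look-alikes: they are no part of the job. What is shaped like the dish_rust but orange is not meant.

How it is judged:
By the outcome, as a careful person would: the job done as asked, in the order asked, and still so for the second after the job is handed in, with the robot touching nothing.
It also fails if it takes over 56 s, if anything falls off the work surface, if the arm or the gripper's body presses on something with over 40 N, if the wrist force passes 120 N, or if a joint passes its speed limit or range.

## Working session

There is one attempt and no reset: what is moved stays moved. The work goes in short steps, Python scripts to look and compute and a tool call to move; the robot and the scene stay as the last step left them, time stands still between calls to the robot, and variables do not carry over. Pictures are saved under pics/ and viewed, at most 10 in all, crops included, and the job is handed in when it is done.

Besides the shell and the picture viewer there is one more tool, called after ">>>" as name(argument=value, ...) on one line, values as JSON. send_rows: Moves the arm, as the interface text tells. Its arguments: {"type":"object","properties":{"rows":{"type":"array","items":{"type":"object","properties":{"turn":{"type":"array","items":{"type":"number"}},"travel":{"type":"array","items":{"type":"number"}},"gripper":{"type":"number"}}}}},"required":["rows"]}

```bash
mkdir -p pics; ls; python3 - <<'E'
from bench import arm
import cv2,numpy as np
s=arm.state();print({k:np.round(v,3).tolist() for k,v in s.items()})
for n in("top","scene"):
    c=arm.read_camera(n);np.savez(f"{n}.npz",**c)
    cv2.imwrite(f"pics/{n}.png",c["img"][:,:,::-1]);print(n,c["fx"],c["cx"],c["cy"],c["rvec"],c["tvec"])
E
```

```text
pics
{'clock': 0.0, 'qpos': [0.95, 0.159, 1.598, 0.0, 1.386, -0.21], 'joint_vel': [-0.001, -0.001, 0.0, 0.002, -0.001, -0.0], 'effort': [0.001, -38.557, -32.211, 0.07, 0.038, -0.0], 'ee_pos': [0.229, 0.527, 0.232], 'tool_rot': [-0.0, 0.204, 0.979, -0.001], 'ft_force': [-0.389, 0.228, 0.196], 'ft_torque': [-0.002, 0.006, 0.02], 'finger_force': 0.0, 'gripper_width': 0.092}
top 403.2515683497908 315.3328392604478 199.32397362385834 [ 2.18877971 -2.13670985  0.1270269 ] [0.03262403 0.51688834 1.21947954]
scene 369.02116589502805 324.8613642269604 199.7785219215877 [ 1.10567812  2.21099404 -1.13344918] [ 0.2514123  -0.178166    1.37784902]
```

View pics/top.png

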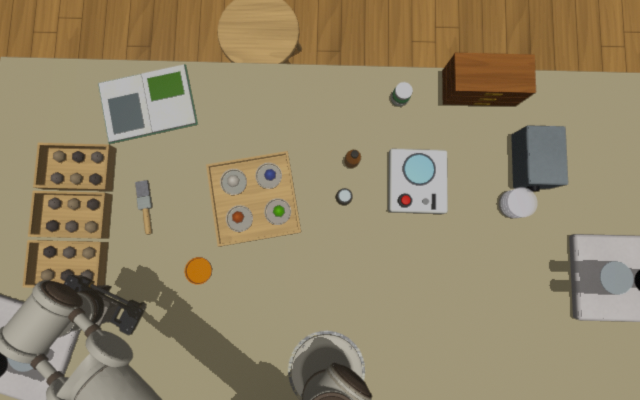

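View pics/scene.png

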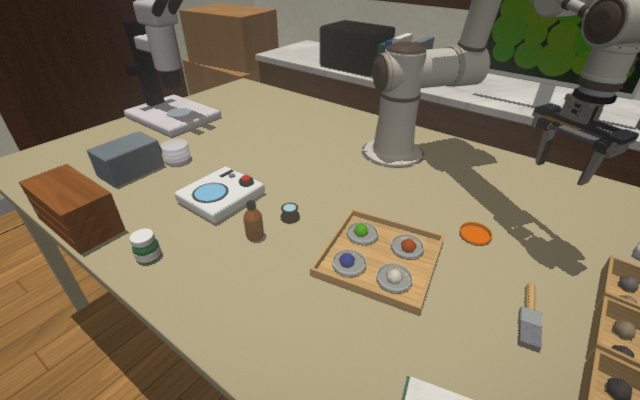

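The top view shows the tray with white (233,182), blue (269,175), rust (238,216) and green (279,211). The stage has its red button at (405,200) and glass at (419,169). The bottle is at (353,158) and the loupe at (344,196).

- **Could be taken for the green stone:** the notebook's green picture (166,86) and the green bottle band (402,95). I choose (279,211).
- **Could be taken for the button:** the grey knob (425,201), the black switch (434,201) and the rust stone (238,216). I choose the red disc (405,200).
- **Could be taken for the glass:** the microscope plates (615,278) and (30,355), and the loupe lens (344,196). I choose (419,169).

```bash
cat > h.py <<'E'
import numpy as np,cv2
from scipy.spatial.transform import Rotation as R
def ray(c,uv,z):
    M=R.from_rotvec(c["rvec"]).as_matrix();o=-M.T@c["tvec"]
    d=M.T@np.array([(uv[0]-c["cx"])/c["fx"],(uv[1]-c["cy"])/c["fy"],1]);return o+d*(z-o[2])/d[2]
def depthpt(c,u,v):
    M=R.from_rotvec(c["rvec"]).as_matrix();Z=c["range_z"][v,u]
    return M.T@(np.array([(u-c["cx"])/c["fx"]*Z,(v-c["cy"])/c["fy"]*Z,Z])-c["tvec"])
def blob(img,lo,hi,box):
    h=cv2.cvtColor(img,cv2.COLOR_RGB2HSV);m=cv2.inRange(h,lo,hi);k=np.zeros_like(m);x0,y0,x1,y1=box;k[y0:y1,x0:x1]=m[y0:y1,x0:x1]
    n,l,s,ce=cv2.connectedComponentsWithStats(k);i=1+np.argmax(s[1:,4]);return ce[i],s[i]
E
python3 - <<'E'
from h import *
t=dict(np.load("top.npz"));s=dict(np.load("scene.npz"))
J=[("green",(40,150,60),(75,255,255),(262,195,296,228),(345,215,380,245),.027),
("button",(0,150,100),(8,255,255),(395,190,416,210),(235,170,258,190),.06),
("glass",(85,40,80),(105,255,255),(398,150,440,190),(185,178,235,208),.043),
("rust",(0,120,60),(15,255,255),(225,203,252,228),(395,235,422,255),.027),
("blue",(110,100,40),(130,255,255),(255,162,283,190),(335,250,362,272),.027)]
for n,lo,hi,bt,bs,z in J:
    for c,b in((t,bt),(s,bs)):
        ce,st=blob(c["img"],lo,hi,b);p=depthpt(c,*np.round(ce).astype(int))
        print(n,ce.round(1),st[2:],"ray",ray(c,ce,z).round(4),"depth",p.round(4))
hs=cv2.cvtColor(t["img"],cv2.COLOR_RGB2HSV);m=cv2.inRange(hs,(0,0,150),(180,60,255));k=m*0;k[145:218,384:452]=m[145:218,384:452]
r=cv2.minAreaRect(cv2.findNonZero(k));print(r,[ray(t,q,.04).round(4).tolist() for q in [r[0],*cv2.boxPoints(r)]])
for n,u,v in(("bottle",353,158),("loupe",344,196)):print(n,depthpt(t,u,v).round(3))
a=cv2.resize(t["img"][145:250,200:450],None,fx=3.2,fy=3.2,interpolation=2);cv2.imwrite("pics/crop.png",a[:,:,::-1])
E
```

```text
green [278.4 210.6] [10 10 84] ray [0.4784 0.1585 0.027 ] depth [0.4762 0.1587 0.0379]
green [360.9 229.2] [12 11 98] ray [0.4792 0.1602 0.027 ] depth [0.4886 0.1658 0.0367]
button [405.4 199.6] [10 10 71] ray [ 0.5183 -0.2273  0.06  ] depth [ 0.5172 -0.2265  0.0581]
button [245.3 177.2] [ 8  5 28] ray [ 0.5184 -0.2275  0.06  ] depth [ 0.5205 -0.2262  0.0624]
glass [418.8 168.5] [ 31  30 717] ray [ 0.6183 -0.2728  0.043 ] depth [ 0.6196 -0.2731  0.0441]
glass [209.7 192. ] [ 32  19 456] ray [ 0.6201 -0.2715  0.043 ] depth [ 0.6215 -0.2678  0.0454]
rust [237.4 216.6] [12 11 92] ray [0.4569 0.2842 0.027 ] depth [0.4549 0.2837 0.0363]
rust [408.2 245.2] [ 14  13 145] ray [0.4604 0.2877 0.027 ] depth [0.4673 0.2894 0.0337]
blue [269.6 174.1] [10  9 69] ray [0.5921 0.1899 0.027 ] depth [0.5898 0.1869 0.0423]
blue [346.6 258.2] [12 10 85] ray [0.5912 0.1904 0.027 ] depth [0.6008 0.1972 0.0391]
((418.5, 179.99996948242188), (65.99998474121094, 58.99999237060547), 90.0) [[0.5826, -0.2724, 0.04], [0.6847, -0.1809, 0.04], [0.6893, -0.3652, 0.04], [0.4825, -0.3623, 0.04], [0.4781, -0.1815, 0.04]]
bottle [ 0.637 -0.065  0.083]
loupe [ 0.528 -0.043  0.036]
```

View pics/crop.png

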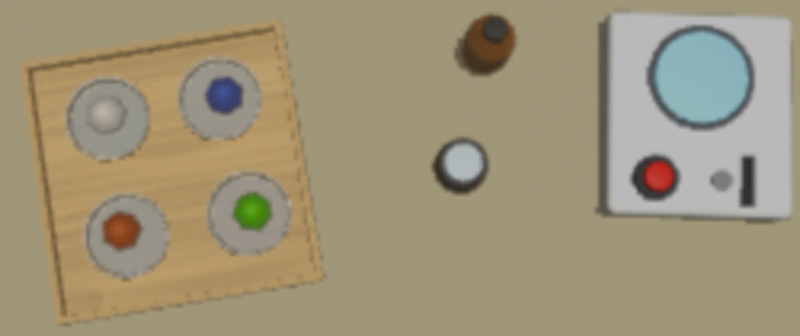

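The crop confirms the choices: green stone, red button in its black housing, and round glass with a dark rim. Button to glass measures (101, −45) mm against the expected (100, 45), so the stage is axis-aligned. Heights and sizes fit too. Now I close the fingers and travel high to the button.

>>> send_rows(rows=[{"turn": [0, 0, 0], "travel": [-20, -20, 0], "gripper": 1}, {"turn": [0, 0, 0], "travel": [-55, -55, 0], "gripper": 1}, {"turn": [0, 0, 0], "travel": [-95, -95, 0], "gripper": 1}, {"turn": [0, 0, 0], "travel": [-135, -135, 0], "gripper": 1}, {"turn": [0, 0, 0], "travel": [-175, -175, 0], "gripper": 1}])

```text
clock: 0.72
ee_pos: [0.3203, 0.2951, 0.233]
tool_rot: [-0.0, 0.204, 0.979, -0.0]
ft_force: [0.9, 0.0, -0.0]
gripper_width: 0.0439
finger_force: 0.0
```

>>> send_rows(rows=[{"turn": [0, 0, 0], "travel": [-40, -40, 0], "gripper": 1}, {"turn": [0, 0, 0], "travel": [-80, -80, 0], "gripper": 1}, {"turn": [0, 0, 0], "travel": [-120, -120, 0], "gripper": 1}, {"turn": [0, 0, 0], "travel": [-160, -160, 0], "gripper": 1}, {"turn": [0, 0, 0], "travel": [-200, -200, 0], "gripper": 1}])

```text
clock: 1.35
ee_pos: [0.4238, 0.0318, 0.2331]
tool_rot: [0.0, 0.204, 0.979, 0.0]
ft_force: [0.6, 0.5, 0.1]
gripper_width: 0.0004
finger_force: 0.0
```

>>> send_rows(rows=[{"turn": [0, 0, 0], "travel": [-40, -40, 0], "gripper": 1}, {"turn": [0, 0, 0], "travel": [-80, -80, 0], "gripper": 1}, {"turn": [0, 0, 0], "travel": [-120, -120, 0], "gripper": 1}, {"turn": [0, 0, 0], "travel": [-155, -160, 0], "gripper": 1}, {"turn": [0, 0, 0], "travel": [-180, -190, 0], "gripper": 1}])

```text
clock: 1.98
ee_pos: [0.5129, -0.2145, 0.2327]
tool_rot: [-0.0, 0.205, 0.979, 0.0]
ft_force: [-0.0, 0.3, 0.2]
gripper_width: 0.0004
finger_force: 0.0
```

>>> send_rows(rows=[{"turn": [0, 0, 0], "travel": [-10, -11, 20], "gripper": 1}, {"turn": [0, 0, 0], "travel": [-10, -11, 55], "gripper": 1}, {"turn": [0, 0, 0], "travel": [-10, -11, 90], "gripper": 1}, {"turn": [0, 0, 0], "travel": [-10, -11, 120], "gripper": 1}, {"turn": [0, 0, 0], "travel": [-10, -11, 127], "gripper": 1}])

```text
clock: 2.6
ee_pos: [0.5159, -0.2254, 0.1037]
tool_rot: [-0.002, 0.204, 0.979, 0.001]
ft_force: [0.3, -1.0, -0.2]
gripper_width: 0.0004
finger_force: 0.0
```

```bash
python3 - <<'E'
from bench import arm
import cv2,numpy as np
print(arm.state()["ee_pos"],arm.state()["ft_force"])
a=cv2.resize(arm.read_camera("top")["img"][150:240,350:460],None,fx=4,fy=4)
b=cv2.resize(arm.read_camera("scene")["img"][100:230,170:330],None,fx=2.5,fy=2.769)
cv2.imwrite("pics/over.png",np.hstack([cv2.resize(a,(400,360)),cv2.resize(b,(400,360))])[:,:,::-1])
E
```

```text
[ 0.51593548 -0.22540312  0.10367961] [ 0.27842948 -0.97039746 -0.16453774]
```

View pics/over.png

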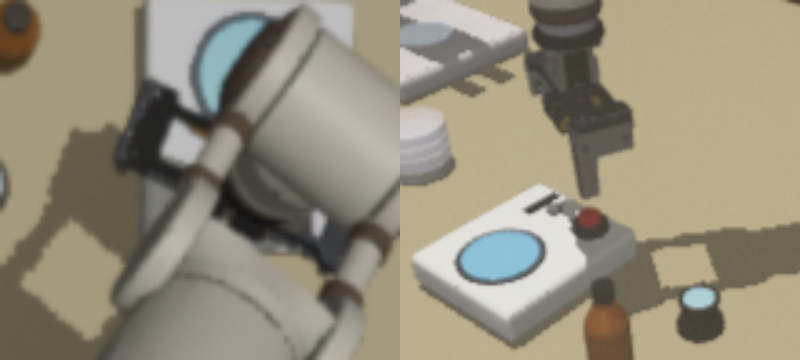

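The closed fingertips hang just above the red button (scene half, about (585,195), button at (590,215)), with nothing else near them. Now I press in small steps.

>>> send_rows(rows=[{"turn": [0, 0, 0], "travel": [-2, -1, 8], "gripper": 1}, {"turn": [0, 0, 0], "travel": [-2, -1, 16], "gripper": 1}, {"turn": [0, 0, 0], "travel": [-2, -1, 22], "gripper": 1}, {"turn": [0, 0, 0], "travel": [-2, -1, 25], "gripper": 1}, {"turn": [0, 0, 0], "travel": [-2, -1, 27], "gripper": 1}])

```text
clock: 3.32
ee_pos: [0.5189, -0.2282, 0.0793]
tool_rot: [-0.0, 0.204, 0.979, 0.0]
ft_force: [-1.2, 0.9, 3.1]
gripper_width: 0.0006
finger_force: 1.2
```

>>> send_rows(rows=[{"turn": [0, 0, 0], "travel": [0, 0, 2], "gripper": 1}, {"turn": [0, 0, 0], "travel": [0, 0, 3], "gripper": 1}, {"turn": [0, 0, 0], "travel": [0, 0, 3], "gripper": 1}])

```text
clock: 3.7
ee_pos: [0.519, -0.2282, 0.0765]
tool_rot: [-0.0, 0.204, 0.979, 0.0]
ft_force: [-2.6, 1.3, 4.0]
gripper_width: 0.0005
finger_force: 2.0
```

>>> send_rows(rows=[{"turn": [0, 0, 0], "travel": [0, 0, 1], "gripper": 1}, {"turn": [0, 0, 0], "travel": [0, 0, 1.5], "gripper": 1}, {"turn": [0, 0, 0], "travel": [0, 0, 1.5], "gripper": 1}])

```text
clock: 4.08
ee_pos: [0.5191, -0.2283, 0.0751]
tool_rot: [-0.0, 0.204, 0.979, 0.0]
ft_force: [-2.6, 2.4, 7.0]
gripper_width: 0.0003
finger_force: 2.9
```

>>> send_rows(rows=[{"turn": [0, 0, 0], "travel": [0, 0, 0.7], "gripper": 1}, {"turn": [0, 0, 0], "travel": [0, 0, 1], "gripper": 1}, {"turn": [0, 0, 0], "travel": [0, 0, 1], "gripper": 1}])

```text
clock: 4.45
ee_pos: [0.5191, -0.2283, 0.075]
tool_rot: [-0.0, 0.204, 0.979, -0.0]
ft_force: [-5.8, 3.7, 11.8]
gripper_width: 0.0004
finger_force: 5.9
```

The button is at its stop (0.0750, force rising to 12 N). Now I release it, rise, and go to the green stone.

>>> send_rows(rows=[{"turn": [0, 0, 0], "travel": [0, 0, -4], "gripper": 1}, {"turn": [0, 0, 0], "travel": [0, 0, -12], "gripper": 1}, {"turn": [0, 0, 0], "travel": [0, 0, -35], "gripper": 1}, {"turn": [0, 0, 0], "travel": [0, 0, -75], "gripper": 1}, {"turn": [0, 0, 0], "travel": [0, 0, -115], "gripper": 1}])

```text
clock: 5.08
ee_pos: [0.5191, -0.2284, 0.1898]
tool_rot: [0.0, 0.204, 0.979, -0.0]
ft_force: [0.5, -0.4, 0.3]
gripper_width: 0.0006
finger_force: 0.0
```

>>> send_rows(rows=[{"turn": [0, 0, 0], "travel": [0, 0, -35], "gripper": 1}, {"turn": [0, 0, 0], "travel": [10, 18, -50], "gripper": 1}, {"turn": [0, 0, 0], "travel": [32, 58, -50], "gripper": 1}, {"turn": [0, 0, 0], "travel": [58, 103, -50], "gripper": 1}, {"turn": [0, 0, 0], "travel": [84, 148, -50], "gripper": 1}])

```text
clock: 5.7
ee_pos: [0.5, -0.0563, 0.2376]
tool_rot: [-0.001, 0.204, 0.979, 0.0]
ft_force: [1.1, -0.6, 1.0]
gripper_width: 0.0003
finger_force: 0.0
```

>>> send_rows(rows=[{"turn": [0, 0, 0], "travel": [26, 45, 0], "gripper": 1}, {"turn": [0, 0, 0], "travel": [52, 91, 0], "gripper": 1}, {"turn": [0, 0, 0], "travel": [78, 136, 0], "gripper": 1}, {"turn": [0, 0, 0], "travel": [98, 172, 0], "gripper": 1}, {"turn": [0, 0, 0], "travel": [108, 190, 0], "gripper": 1}])

```text
clock: 6.32
ee_pos: [0.4761, 0.1612, 0.2375]
tool_rot: [-0.001, 0.203, 0.979, 0.0]
ft_force: [0.6, -0.1, -0.1]
gripper_width: 0.0001
finger_force: 0.0
```

```bash
python3 - <<'E'
from bench import arm
from h import *
c=arm.read_camera("wrist");ce,st=blob(c["img"],(40,150,60),(75,255,255),(0,0,640,400))
print(ce,st,ray(c,ce,.027),depthpt(c,*np.round(ce).astype(int)))
cv2.imwrite("pics/w.png",c["img"][:,:,::-1]);print(arm.state()["ee_pos"])
E
```

```text
[316.68781302 184.22871452] [303 170  29  29 599] [0.47716076 0.15866639 0.027     ] [0.47501825 0.1600456  0.03839137]
[0.47592034 0.16246567 0.2375178 ]
```

View pics/w.png

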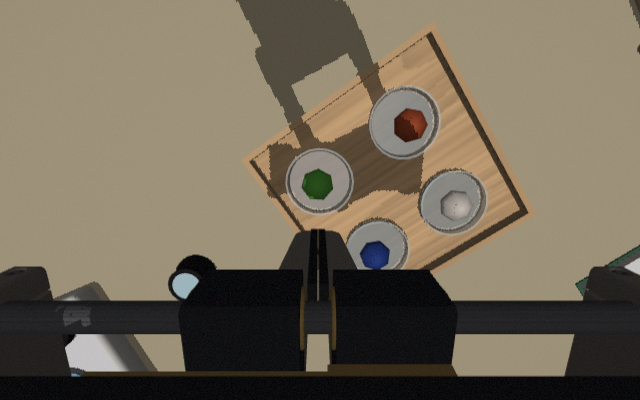

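The wrist view shows the green stone at (317,184) with rust, white and blue well apart. Its measured position (0.477, 0.159) agrees with the earlier one. The hand's outline covers no other stone at this angle, so I descend to 3.5 cm above it.

>>> send_rows(rows=[{"turn": [0, 0, 0], "travel": [-2, -2, 15], "gripper": 1}, {"turn": [0, 0, 0], "travel": [-2, -2, 50], "gripper": 1}, {"turn": [0, 0, 0], "travel": [-2, -2, 90], "gripper": 1}, {"turn": [0, 0, 0], "travel": [-2, -2, 125], "gripper": 1}, {"turn": [0, 0, 0], "travel": [-2, -2, 140], "gripper": 1}])

```text
clock: 7.0
ee_pos: [0.4767, 0.1544, 0.0955]
tool_rot: [-0.003, 0.205, 0.979, -0.001]
ft_force: [-0.6, 0.8, -0.2]
gripper_width: 0.0003
finger_force: 0.0
```

>>> send_rows(rows=[{"turn": [0, 0, 0], "travel": [0, 0, 4], "gripper": 1}, {"turn": [0, 0, 0], "travel": [0, 0, 4], "gripper": 1}, {"turn": [0, 0, 0], "travel": [0, 0, 4], "gripper": 1}])

```text
clock: 7.38
ee_pos: [0.4801, 0.1557, 0.0961]
tool_rot: [0.001, 0.204, 0.979, 0.0]
ft_force: [0.3, -0.8, 0.2]
gripper_width: 0.0005
finger_force: 0.0
```

>>> send_rows(rows=[{"turn": [0, 0, 0], "travel": [3, 2, 3], "gripper": 1}, {"turn": [0, 0, 0], "travel": [3, 2, 3], "gripper": 1}, {"turn": [0, 0, 0], "travel": [3, 2, 3], "gripper": 1}, {"turn": [0, 0, 0], "travel": [3, 2, 3], "gripper": 1}, {"turn": [0, 0, 0], "travel": [3, 2, 3], "gripper": 1}])

```text
clock: 8.0
ee_pos: [0.4771, 0.1587, 0.0918]
tool_rot: [0.0, 0.204, 0.979, -0.0]
ft_force: [-0.3, -0.3, 0.2]
gripper_width: 0.0004
finger_force: 0.0
```

>>> send_rows(rows=[{"turn": [0, 0, 0], "travel": [0, 0, 0], "gripper": 1}, {"turn": [0, 0, 0], "travel": [0, 0, 0], "gripper": 1}, {"turn": [0, 0, 0], "travel": [0, 0, 0], "gripper": 1}, {"turn": [0, 0, 0], "travel": [0, 0, 0], "gripper": 1}, {"turn": [0, 0, 0], "travel": [0, 0, 0], "gripper": 1}])

```text
clock: 8.62
ee_pos: [0.477, 0.1587, 0.0918]
tool_rot: [-0.0, 0.204, 0.979, -0.0]
ft_force: [-0.5, -1.3, -0.1]
gripper_width: 0.0003
finger_force: 0.0
```

>>> send_rows(rows=[{"turn": [0, 0, 0], "travel": [0, 0, 0], "gripper": 1}, {"turn": [0, 0, 0], "travel": [0, 0, 0], "gripper": 1}, {"turn": [0, 0, 0], "travel": [0, 0, 0], "gripper": 1}, {"turn": [0, 0, 0], "travel": [0, 0, 0], "gripper": 1}, {"turn": [0, 0, 0], "travel": [0, 0, 0], "gripper": 1}])

```text
clock: 9.25
ee_pos: [0.4771, 0.1587, 0.0918]
tool_rot: [-0.0, 0.204, 0.979, -0.0]
ft_force: [0.7, -0.2, -0.3]
gripper_width: 0.0005
finger_force: 0.0
```

>>> send_rows(rows=[{"turn": [0, 0, 0], "travel": [0, 0, 0], "gripper": 1}, {"turn": [0, 0, 0], "travel": [0, 0, 0], "gripper": 1}, {"turn": [0, 0, 0], "travel": [0, 0, 0], "gripper": 1}, {"turn": [0, 0, 0], "travel": [0, 0, 0], "gripper": 1}, {"turn": [0, 0, 0], "travel": [0, 0, 0], "gripper": 1}])

```text
clock: 9.88
ee_pos: [0.4771, 0.1587, 0.0918]
tool_rot: [-0.0, 0.204, 0.979, 0.0]
ft_force: [0.3, 0.2, -0.1]
gripper_width: 0.0005
finger_force: 0.0
```

>>> send_rows(rows=[{"turn": [0, 0, 0], "travel": [0, 0, 0], "gripper": 1}, {"turn": [0, 0, 0], "travel": [0, 0, 0], "gripper": 1}, {"turn": [0, 0, 0], "travel": [0, 0, 0], "gripper": 1}, {"turn": [0, 0, 0], "travel": [0, 0, 0], "gripper": 1}, {"turn": [0, 0, 0], "travel": [0, 0, 0], "gripper": 1}])

```text
clock: 10.5
ee_pos: [0.4771, 0.1587, 0.0918]
tool_rot: [-0.0, 0.204, 0.979, -0.0]
ft_force: [-1.0, 0.7, -0.4]
gripper_width: 0.0007
finger_force: 0.0
```

>>> send_rows(rows=[{"turn": [0, 0, 0], "travel": [0, 0, -15], "gripper": 1}, {"turn": [0, 0, 0], "travel": [0, 0, -50], "gripper": 1}, {"turn": [0, 0, 0], "travel": [0, 0, -90], "gripper": 1}, {"turn": [0, 0, 0], "travel": [0, 0, -125], "gripper": 1}, {"turn": [0, 0, 0], "travel": [-12, -13, -145], "gripper": 1}])

```text
clock: 11.12
ee_pos: [0.4837, 0.1425, 0.2404]
tool_rot: [0.002, 0.203, 0.979, 0.001]
ft_force: [0.0, 0.1, 0.3]
gripper_width: 0.0007
finger_force: 0.0
```

>>> send_rows(rows=[{"turn": [0, 0, 0], "travel": [-30, -33, 0], "gripper": 1}, {"turn": [0, 0, 0], "travel": [-62, -69, 0], "gripper": 1}, {"turn": [0, 0, 0], "travel": [-94, -105, 0], "gripper": 1}, {"turn": [0, 0, 0], "travel": [-126, -141, 0], "gripper": 1}, {"turn": [0, 0, 0], "travel": [-158, -177, 0], "gripper": 1}])

```text
clock: 11.75
ee_pos: [0.5576, -0.085, 0.2382]
tool_rot: [0.001, 0.204, 0.979, -0.0]
ft_force: [0.9, -0.3, -0.0]
gripper_width: 0.0006
finger_force: 0.0
```

>>> send_rows(rows=[{"turn": [0, 0, 0], "travel": [-32, -36, 0], "gripper": 1}, {"turn": [0, 0, 0], "travel": [-64, -72, 0], "gripper": 1}, {"turn": [0, 0, 0], "travel": [-96, -108, 0], "gripper": 1}, {"turn": [0, 0, 0], "travel": [-120, -136, 0], "gripper": 1}, {"turn": [0, 0, 0], "travel": [-132, -148, 0], "gripper": 1}])

```text
clock: 12.38
ee_pos: [0.6191, -0.2741, 0.2378]
tool_rot: [0.0, 0.205, 0.979, -0.0]
ft_force: [0.7, 0.4, 1.0]
gripper_width: 0.0002
finger_force: 0.0
```

>>> send_rows(rows=[{"turn": [0, 0, 0], "travel": [0, 0, 15], "gripper": 1}, {"turn": [0, 0, 0], "travel": [0, 0, 45], "gripper": 1}, {"turn": [0, 0, 0], "travel": [0, 0, 75], "gripper": 1}, {"turn": [0, 0, 0], "travel": [0, 0, 90], "gripper": 1}, {"turn": [0, 0, 0], "travel": [0, 0, 90], "gripper": 1}])

```text
clock: 13.0
ee_pos: [0.6182, -0.2706, 0.1455]
tool_rot: [-0.001, 0.204, 0.979, 0.001]
ft_force: [0.3, -0.5, 0.3]
gripper_width: 0.0004
finger_force: 0.0
```

```bash
python3 - <<'E'
from bench import arm
from h import *
c=arm.read_camera("wrist");ce,st=blob(c["img"],(85,40,60),(105,255,255),(0,0,640,400))
print(ce,st,ray(c,ce,.043));cv2.imwrite("pics/w2.png",c["img"][:,:,::-1]);print(arm.state()["ee_pos"])
E
```

```text
[314.23522775 199.76900296] [ 263  156  104   94 7091] [ 0.61136789 -0.27137201  0.043     ]
[ 0.61900105 -0.27135671  0.14714916]
```

View pics/w2.png

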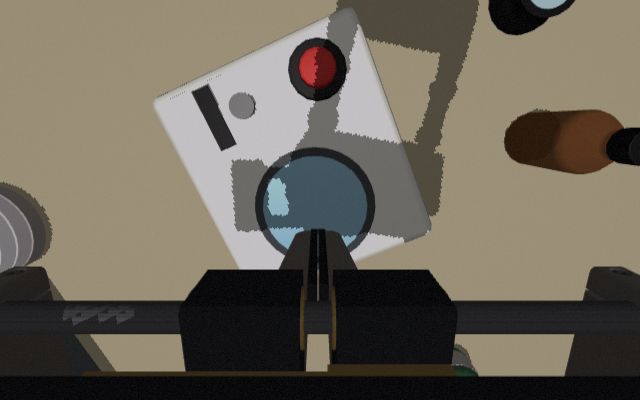

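The wrist view shows the glass rim circle centred near (315,206), with the fingertips hiding its lower edge. That hidden part biases the blob slightly, and the earlier (0.619, −0.272) holds. I descend to 3.5 cm above it and dwell.

>>> send_rows(rows=[{"turn": [0, 0, 0], "travel": [0, 0, 12], "gripper": 1}, {"turn": [0, 0, 0], "travel": [0, 0, 28], "gripper": 1}, {"turn": [0, 0, 0], "travel": [0, 0, 42], "gripper": 1}, {"turn": [0, 0, 0], "travel": [0, 0, 49], "gripper": 1}, {"turn": [0, 0, 0], "travel": [0, 0, 49], "gripper": 1}])

```text
clock: 13.68
ee_pos: [0.6185, -0.2715, 0.0968]
tool_rot: [-0.001, 0.204, 0.979, 0.0]
ft_force: [0.2, -0.1, -0.2]
gripper_width: 0.0006
finger_force: 0.0
```

>>> send_rows(rows=[{"turn": [0, 0, 0], "travel": [0, 0, 0], "gripper": 1}, {"turn": [0, 0, 0], "travel": [0, 0, 0], "gripper": 1}, {"turn": [0, 0, 0], "travel": [0, 0, 0], "gripper": 1}, {"turn": [0, 0, 0], "travel": [0, 0, 0], "gripper": 1}, {"turn": [0, 0, 0], "travel": [0, 0, 0], "gripper": 1}])

```text
clock: 14.3
ee_pos: [0.619, -0.2718, 0.0979]
tool_rot: [0.0, 0.204, 0.979, -0.0]
ft_force: [-0.4, -0.1, 0.2]
gripper_width: 0.0006
finger_force: 0.0
```

>>> send_rows(rows=[{"turn": [0, 0, 0], "travel": [0, 0, 0], "gripper": 1}, {"turn": [0, 0, 0], "travel": [0, 0, 0], "gripper": 1}, {"turn": [0, 0, 0], "travel": [0, 0, 0], "gripper": 1}, {"turn": [0, 0, 0], "travel": [0, 0, 0], "gripper": 1}, {"turn": [0, 0, 0], "travel": [0, 0, 0], "gripper": 1}])

```text
clock: 14.92
ee_pos: [0.619, -0.2718, 0.0978]
tool_rot: [0.0, 0.204, 0.979, -0.0]
ft_force: [1.1, 0.4, -0.2]
gripper_width: 0.0003
finger_force: 0.0
```

>>> send_rows(rows=[{"turn": [0, 0, 0], "travel": [0, 0, 0], "gripper": 1}, {"turn": [0, 0, 0], "travel": [0, 0, 0], "gripper": 1}, {"turn": [0, 0, 0], "travel": [0, 0, 0], "gripper": 1}, {"turn": [0, 0, 0], "travel": [0, 0, 0], "gripper": 1}, {"turn": [0, 0, 0], "travel": [0, 0, 0], "gripper": 1}])

```text
clock: 15.55
ee_pos: [0.619, -0.2718, 0.0978]
tool_rot: [0.0, 0.204, 0.979, -0.0]
ft_force: [-0.1, -0.4, -0.4]
gripper_width: 0.0007
finger_force: 0.0
```

>>> send_rows(rows=[{"turn": [0, 0, 0], "travel": [0, 0, 0], "gripper": 1}, {"turn": [0, 0, 0], "travel": [0, 0, 0], "gripper": 1}, {"turn": [0, 0, 0], "travel": [0, 0, 0], "gripper": 1}, {"turn": [0, 0, 0], "travel": [0, 0, 0], "gripper": 1}, {"turn": [0, 0, 0], "travel": [0, 0, 0], "gripper": 1}])

```text
clock: 16.18
ee_pos: [0.619, -0.2718, 0.0978]
tool_rot: [0.0, 0.204, 0.979, 0.0]
ft_force: [0.1, 1.2, 0.3]
gripper_width: 0.0006
finger_force: 0.0
```

Tips held at 3.6 cm for 2.5 s. Now I raise until the fingertips are well above 20 cm.

>>> send_rows(rows=[{"turn": [0, 0, 0], "travel": [0, 0, -15], "gripper": 1}, {"turn": [0, 0, 0], "travel": [0, 0, -50], "gripper": 1}, {"turn": [0, 0, 0], "travel": [0, 0, -90], "gripper": 1}, {"turn": [0, 0, 0], "travel": [0, 0, -130], "gripper": 1}, {"turn": [0, 0, 0], "travel": [0, 0, -160], "gripper": 1}])

```text
clock: 16.8
ee_pos: [0.6195, -0.2721, 0.2616]
tool_rot: [0.002, 0.204, 0.979, -0.001]
ft_force: [-0.6, -0.8, -0.0]
gripper_width: 0.0004
finger_force: 0.0
```

>>> send_rows(rows=[{"turn": [0, 0, 0], "travel": [0, 0, -10], "gripper": 1}, {"turn": [0, 0, 0], "travel": [0, 0, -15], "gripper": 1}, {"turn": [0, 0, 0], "travel": [0, 0, -15], "gripper": 1}, {"turn": [0, 0, 0], "travel": [0, 0, -15], "gripper": 1}, {"turn": [0, 0, 0], "travel": [0, 0, -15], "gripper": 1}])

```text
clock: 17.42
ee_pos: [0.6186, -0.2716, 0.2717]
tool_rot: [-0.001, 0.204, 0.979, 0.0]
ft_force: [-0.1, -0.9, -0.2]
gripper_width: 0.0003
finger_force: 0.0
```

```bash
python3 - <<'E'
from bench import arm
print(arm.state()["ee_pos"],arm.state()["joint_vel"].__repr__());print(arm.sign_off())
E
```

```text
[ 0.61863436 -0.27162014  0.27169788] array([-0.00075758, -0.00434971, -0.00566694, -0.00051314,  0.00273195,
        0.00024635])
the job is handed in; nothing more can be done
None
```

The job is handed in at about 17.4 s: the lamp button was pressed to its stop and released, then the fingertips held for over 2 s about 3.4 cm above the green stone and 3.6 cm above the glass plate, and finished about 25 cm up; the force readings showed no contact except on the button, and sign-off gave no verdict.

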